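# Rack the spun vials in reverse order

## Task

Move the four vials from the grey cups of the aluminium carrier into the blue rack, one to a compartment, in reverse order: the vial nearest the carrier's black knob goes into the compartment farthest from the rack's black knob, the next one into the next compartment, and so on, so that the last vial ends nearest the rack's knob. Never tip a vial over, and leave all four standing upright on the floors of their compartments, released and still.

Things in the scene. Friction and masses are not known exactly. Their poses are not given: they have to be found in the camera images.
- vial_A: Loose amber glass vial with a white cap, tall slim vial: straight cylinder, body 26 mm diameter, white cap 28 mm diameter and 18 mm high on top, 86 mm high in all, 50 to 70 g nominal. Origin at the centre of its underside, z up its axis. Starts upright in adapter_A, anywhere in the row.
- vial_B: Loose amber glass vial with a white cap, squat wide jar: body 38 mm diameter, white cap 40 mm diameter and 20 mm high on top, 60 mm high in all, 50 to 70 g nominal. Origin at the centre of its underside, z up its axis. Starts upright in adapter_B, anywhere in the row.
- vial_C: Loose amber glass vial with a white cap, bottle with a long thin neck: foot 34 mm diameter and 34 mm high, sloping shoulder to 42 mm, then a straight white neck cap 18 mm diameter from 42 mm to the top at 80 mm, 50 to 70 g nominal. Origin at the centre of its underside, z up its axis. Starts upright in adapter_C, anywhere in the row.
- vial_D: Loose amber glass vial with a white cap, mushroom-capped vial: body 26 mm diameter and 54 mm high under a broad white cap 42 mm diameter and 18 mm high, 72 mm high in all, 50 to 70 g nominal. Origin at the centre of its underside, z up its axis. Starts upright in adapter_D, anywhere in the row.
- adapter_A: Round grey plastic cup, 52 mm outer diameter, 15 mm high, wall 2 mm, floor 3 mm, fixed on the carrier; all four cups look alike. It is the cup in which vial_A stands at the start, and marks that vial's place in the old row after it is gone. Origin at the centre of its underside, 8 mm above the table, z up.
- adapter_B: Round grey plastic cup, 52 mm outer diameter, 15 mm high, wall 2 mm, floor 3 mm, fixed on the carrier; all four cups look alike. It is the cup in which vial_B stands at the start, and marks that vial's place in the old row after it is gone. Origin at the centre of its underside, 8 mm above the table, z up.
- adapter_C: Round grey plastic cup, 52 mm outer diameter, 15 mm high, wall 2 mm, floor 3 mm, fixed on the carrier; all four cups look alike. It is the cup in which vial_C stands at the start, and marks that vial's place in the old row after it is gone. Origin at the centre of its underside, 8 mm above the table, z up.
- adapter_D: Round grey plastic cup, 52 mm outer diameter, 15 mm high, wall 2 mm, floor 3 mm, fixed on the carrier; all four cups look alike. It is the cup in which vial_D stands at the start, and marks that vial's place in the old row after it is gone. Origin at the centre of its underside, 8 mm above the table, z up.
- carrier: Old place: fixed flat aluminium plate 70 x 262 x 8 mm; the four grey cups stand in a row along its y axis at y = +81, +27, -27, -81 mm; one black knob (26 mm diameter, top 38 mm above the table) at y = +131 mm. Origin on the table under the middle of the row of cups; x across the row, y along it towards the knob, z up. Any yaw, left or right of the robot.
- rack: New place: fixed blue rack, base 70 x 262 mm; four open compartments along its y axis, centres y = +81, +27, -27, -81 mm, each 50 x 50 mm inside, floor 8 mm and wall tops 23 mm above the table, walls 4 mm; one black knob (26 mm diameter, top 38 mm above the table) at y = +131 mm. Origin on the table under the middle of the row; y along it towards the knob, z up. Any yaw, on the other side.
There are look-alikes about, which are no part of the job. Leave any green or red look-alike of the vial_C alone.

How it is judged (in metres and radians):
At the end, for the whole second after the job is handed in: Each vial stands in the rack compartment that mirrors its own cup's place (cup at y = d on the carrier, vial at y = -d on the rack), within 15 mm along and across, its foot 4 to 13 mm above the rack's origin, tilted under 0.15 rad, released and at rest (((y of adapter_A in the frame of carrier between 0.066 and 0.096 m and y of vial_A in the frame of rack between -0.096 and -0.066 m) or (y of adapter_A in the frame of carrier between 0.012 and 0.042 m and y of vial_A in the frame of rack between -0.042 and -0.012 m) or (y of adapter_A in the frame of carrier between -0.042 and -0.012 m and y of vial_A in the frame of rack between 0.012 and 0.042 m) or (y of adapter_A in the frame of carrier between -0.096 and -0.066 m and y of vial_A in the frame of rack between 0.066 and 0.096 m)) and x of vial_A in the frame of rack between -0.015 and 0.015 m and z of vial_A in the frame of rack between 0.004 and 0.013 m and angle between each of vial_A, vial_B, vial_C, vial_D's own z axis and vertical below 0.15 rad and linear speed of each of vial_A, vial_B, vial_C, vial_D below 0.02 m/s and angular speed of each of vial_A, vial_B, vial_C, vial_D below 0.3 rad/s and contact force between each of vial_A, vial_B, vial_C, vial_D and the fingers below 0.1 N and ((y of adapter_B in the frame of carrier between 0.066 and 0.096 m and y of vial_B in the frame of rack between -0.096 and -0.066 m) or (y of adapter_B in the frame of carrier between 0.012 and 0.042 m and y of vial_B in the frame of rack between -0.042 and -0.012 m) or (y of adapter_B in the frame of carrier between -0.042 and -0.012 m and y of vial_B in the frame of rack between 0.012 and 0.042 m) or (y of adapter_B in the frame of carrier between -0.096 and -0.066 m and y of vial_B in the frame of rack between 0.066 and 0.096 m)) and x of vial_B in the frame of rack between -0.015 and 0.015 m and z of vial_B in the frame of rack between 0.004 and 0.013 m and ((y of adapter_C in the frame of carrier between 0.066 and 0.096 m and y of vial_C in the frame of rack between -0.096 and -0.066 m) or (y of adapter_C in the frame of carrier between 0.012 and 0.042 m and y of vial_C in the frame of rack between -0.042 and -0.012 m) or (y of adapter_C in the frame of carrier between -0.042 and -0.012 m and y of vial_C in the frame of rack between 0.012 and 0.042 m) or (y of adapter_C in the frame of carrier between -0.096 and -0.066 m and y of vial_C in the frame of rack between 0.066 and 0.096 m)) and x of vial_C in the frame of rack between -0.015 and 0.015 m and z of vial_C in the frame of rack between 0.004 and 0.013 m and ((y of adapter_D in the frame of carrier between 0.066 and 0.096 m and y of vial_D in the frame of rack between -0.096 and -0.066 m) or (y of adapter_D in the frame of carrier between 0.012 and 0.042 m and y of vial_D in the frame of rack between -0.042 and -0.012 m) or (y of adapter_D in the frame of carrier between -0.042 and -0.012 m and y of vial_D in the frame of rack between 0.012 and 0.042 m) or (y of adapter_D in the frame of carrier between -0.096 and -0.066 m and y of vial_D in the frame of rack between 0.066 and 0.096 m)) and x of vial_D in the frame of rack between -0.015 and 0.015 m and z of vial_D in the frame of rack between 0.004 and 0.013 m); the robot touches nothing.
It fails at once if a vial is tipped over (more than 0.8 rad from upright) (angle between any of vial_A, vial_B, vial_C, vial_D's own z axis and vertical above 0.8 rad).
It also fails if it takes over 112 s, if anything falls off the work surface, if the arm or the gripper's body presses on something with over 40 N, if the wrist force passes 120 N, or if a joint passes its speed limit or range.

## Robot

A 6-joint arm with a two-finger parallel gripper is mounted at the origin on the work surface. World frame = base frame: x ahead of the robot, y to its left, z up, the work surface at z = 0. Lengths are in m, angles in degrees, forces in N, time in s.
With the tool pointing down it reaches from about 0.375 to 0.9 m from the base axis. Payload 3.1 kg.
Tool frame: the origin (TCP) lies midway between the tips of the shut fingers; the grasp point (between the pads) lies 19 mm behind it; z points along the fingers, y is the line along which they close (so a half turn about z gives the same grasp; the last joint's range is limited). The gripper opens to 87 mm and grips with 3 to 60 N. Pads are 19 mm wide; open, the fingers measure 117 mm over their backs; the gripper's body (75 mm by 190 mm) begins 51 mm behind the grasp point.
Start: joints at [-86.832, 30.224, 82.088, -0, 67.689, -10.227], TCP at [0.145, -0.608, 0.223] pointing down, gripper open.
Joint ranges: [-176.69, 176.69], [-43.24, 126.21], [12.49, 139.97], [-82, 262], [0, 151.66], [-163.58, 163.58]. Speed limits (degrees/s): [159.86, 159.86, 180, 180, 180, 180].

## Interface

Orientations are given as a 3x3 rotation matrix whose columns are the frame's x, y, z axes.
In Python, from bench import telemetry, grab_frame, calibration, r gives the robot as it stands.
- The arm moves only by the tool arm_command, never from a script. Its argument "increments" is a list of rows, each a list of 7 numbers: the opening, from 0 (shut) to 1 (fully open), then the shift along the tool's x, y, z in cm, then the turn, a rotation vector about the tool's x, y, z in rad. A call has 1 to 20 rows; each row is the pose to reach, as a shift and turn from the pose commanded when the call began, along the tool's axes at that moment; what a row does not reach only later rows make up. A row lasts 1/10 s, in which the tool goes at most 50 mm and 8.59 degrees, less where a joint would pass 70% of its speed; a pose out of reach is approached as far as the arm can. A call with a gripper value outside its range is refused whole. The fingers move at their own pace and stop on an object; "newtons" is the grip in N (left out, the last holds). Time passes only in rows, so rows that repeat a pose let the fingers close. It gives the time, the measured TCP pose, the force, the opening and the grip force at its end, in the units of the state.
- telemetry.read_state(): the state, without advancing time (a new reading comes with each control period).
- grab_frame(name): name is "scene" or "top" or "wrist"; returns the picture (400x640x3 uint8, red, green, blue); there is no depth.
- calibration(name): a dict with "mtx" (3x3 intrinsics, pixels), "world_to_cam" (4x4, takes a point from world to camera coordinates); the wrist camera has in their place "hand_eye" (4x4, takes a point from camera to tool coordinates, whose origin is the TCP and whose axes are the flange's). Camera axes: x right, y up, looking along -z (the intrinsics and any distortion apply to the point x, -y, -z); pixel columns grow to the right and rows downward; lengths in m; the calibration is good to about 2 mm. A picture is of the moment at which its call begins: read the wrist's pose just before it. calibration takes no time and is no camera call.
- r.finish_job(): hands the job in; it is judged then, once.
The state is a dict: "time": time; "joint_positions": joint angles; "qd": joint speeds; "joint_torque": joint torques, N m; "position": TCP position; "tool_rot": TCP orientation; "contact_force": force on the tool from outside, world axes, zero at the start; "ft_torque": the same for the moment, N m; "opening": finger opening in m; "gripper_force": force on a finger pad.
Only numpy, scipy, OpenCV 4.12 (cv2) and the standard library are available. Lean on these libraries where they do the work, as an engineer would, in place of code of your own. Each camera call takes 0.05 s, during which the arm holds its last target. There are 200 camera calls.

## Working session

There is one attempt and no reset: what is moved stays moved. The work goes in short steps, Python scripts to look and compute and a tool call to move; the robot and the scene stay as the last step left them, time stands still between calls to the robot, and variables do not carry over. Pictures are saved under pics/ and viewed, at most 14 in all, crops included, and the job is handed in when it is done.

Besides the shell and the picture viewer there is one more tool, called in YAML: its name, and indented under it one key for each argument. arm_command: Moves the arm, as the interface text tells. Its arguments: {"type":"object","properties":{"increments":{"type":"array"},"newtons":{"type":"number"}},"required":["increments"]}

```bash
mkdir -p pics; ls; python3 - <<'E'
from bench import telemetry, grab_frame, calibration, r
import cv2, numpy as np
for n in ("scene","top"):
    cv2.imwrite(f"pics/{n}0.png", grab_frame(n)[:,:,::-1])
    c=calibration(n); print(n,{k:np.round(v,4).tolist() for k,v in c.items()})
print(calibration("wrist"))
s=telemetry.read_state(); print(s)
E
```

```text
pics
scene {'mtx': [[506.0542, 0.0, 320.7618], [0.0, 506.0542, 198.7098], [0.0, 0.0, 1.0]], 'world_to_cam': [[0.7085, 0.7056, 0.0138, -0.4156], [-0.5305, 0.5197, 0.6697, 0.2857], [0.4653, -0.4818, 0.7425, -1.2911], [0.0, 0.0, 0.0, 1.0]]}
top {'mtx': [[431.169, 0.0, 319.3841], [0.0, 431.169, 204.0756], [0.0, 0.0, 1.0]], 'world_to_cam': [[-0.0004, -0.9997, -0.0245, -0.0021], [0.9974, -0.0022, 0.0717, -0.579], [-0.0717, -0.0244, 0.9971, -0.933], [0.0, 0.0, 0.0, 1.0]]}
{'mtx': array([[336.12671365,   0.        , 318.38150949],
       [  0.        , 336.12671365, 202.74093854],
       [  0.        ,   0.        ,   1.        ]]), 'hand_eye': array([[ 3.84467727e-04,  9.54459259e-01,  2.98341038e-01,
         8.20899306e-02],
       [ 9.99999644e-01, -5.91130550e-04,  6.02473057e-04,
        -4.53743532e-04],
       [ 7.51394489e-04,  2.98340700e-01, -9.54459147e-01,
        -1.61879411e-01],
       [ 0.00000000e+00,  0.00000000e+00,  0.00000000e+00,
         1.00000000e+00]])}
{'time': 0.1, 'joint_positions': array([-8.68342760e+01,  3.02756991e+01,  8.21492252e+01, -7.86408323e-04,
        6.76888921e+01, -1.02256587e+01]), 'qd': array([-0.006968  , -0.05489449, -0.2772624 ,  0.11782637, -0.06829934,
        0.00423125]), 'joint_torque': array([-7.74001910e-05, -4.40983307e+01, -1.77150571e+01,  6.35022274e-02,
        5.33900759e-02, -4.64532332e-05]), 'position': array([ 0.14475614, -0.60732655,  0.2216464 ]), 'tool_rot': array([[ 9.72809533e-01,  2.31606556e-01, -1.22379710e-04],
       [ 2.31606339e-01, -9.72807572e-01,  1.98273731e-03],
       [ 3.40163052e-04, -1.95716967e-03, -9.99998027e-01]]), 'contact_force': array([ 0.44253167, -0.26975639,  0.10165947]), 'ft_torque': array([ 0.0087145 , -0.00926793,  0.01642595]), 'gripper_force': 0.0, 'opening': 0.08749037179901752}
```

View pics/scene0.png

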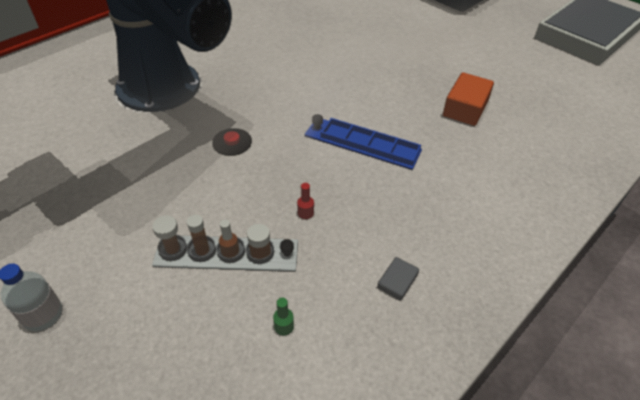

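View pics/top0.png

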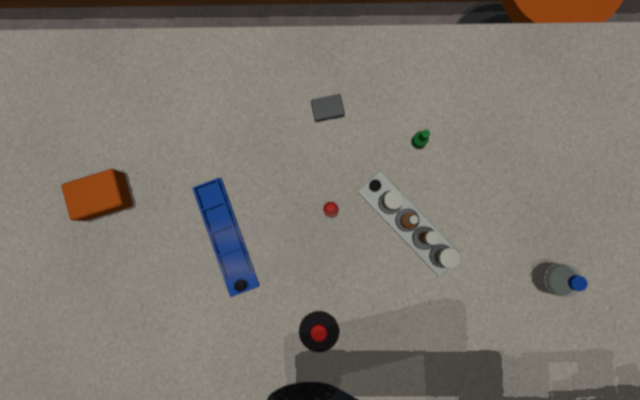

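Scene view, things that could be taken for vials, all left to right: mushroom cap D (167,232), slim A (197,233), long neck C (228,240), squat B (259,243), carrier knob (287,247). Look-alikes are red (305,205), green (283,318) and a water bottle (30,300). The rack is at (365,142), with its knob at (317,122). I'll confirm the order in a close crop and do a coarse localisation.

```bash
cat > h.py <<'E'
from bench import telemetry, grab_frame, calibration, r
import cv2, numpy as np
def cam(name, st=None):
    """K, world->cv camera (R,t)"""
    c=calibration(name); F=np.diag([1,-1,-1.])
    if name=="wrist":
        T=np.eye(4); T[:3,:3]=st["tool_rot"]; T[:3,3]=st["position"]
        W=np.linalg.inv(T@c["hand_eye"])
    else: W=c["world_to_cam"]
    return c["mtx"], F@W[:3,:3], F@W[:3,3]
def ray(C,uv):
    K,R,t=C; return -R.T@t, R.T@np.linalg.solve(K,[uv[0],uv[1],1.])
def onplane(C,uv,z):
    o,d=ray(C,uv); return o+d*(z-o[2])/d[2]
def proj(C,p):
    K,R,t=C; q=K@(R@np.asarray(p,float)+t); return q[:2]/q[2]
def tri(obs):
    """least-squares point and rms gap (m) from [(C,uv),...]"""
    A=np.zeros((3,3)); b=np.zeros(3); L=[]
    for C,uv in obs:
        o,d=ray(C,uv); d=d/np.linalg.norm(d); P=np.eye(3)-np.outer(d,d); A+=P; b+=P@o; L.append((o,P))
    p=np.linalg.solve(A,b); return p, np.sqrt(np.mean([np.sum((P@(p-o))**2) for o,P in L]))
def shot(name,fn):
    st=telemetry.read_state(); im=grab_frame(name); cv2.imwrite(f"pics/{fn}.png",im[:,:,::-1])
    np.save(f"pics/{fn}.npy",np.r_[st["position"],st["tool_rot"].ravel()]); return im,cam(name,st)
def load(name,fn):
    v=np.load(f"pics/{fn}.npy"); st=dict(position=v[:3],tool_rot=v[3:].reshape(3,3))
    return cv2.imread(f"pics/{fn}.png")[:,:,::-1].copy(),cam(name,st)
E
python3 - <<'E'
from h import *
a=cv2.imread("pics/scene0.png"); b=cv2.imread("pics/top0.png")
x=cv2.resize(a[205:285,140:310],None,fx=4,fy=4,interpolation=3); y=cv2.resize(b[165:285,345:475],None,fx=4,fy=4,interpolation=3)
h=max(x.shape[0],y.shape[0]); pad=lambda i:cv2.copyMakeBorder(i,0,h-i.shape[0],0,0,0)
z=np.hstack([pad(x),pad(y)]); s=800/z.shape[1]; print(s); cv2.imwrite("pics/crop1.png",cv2.resize(z,None,fx=min(s,1),fy=min(s,1)))
T=cam("top")
hsv=cv2.cvtColor(b,cv2.COLOR_BGR2HSV)
m=cv2.inRange(hsv,(100,120,40),(130,255,255)); m[:, 300:]=0
c=max(cv2.findContours(m,0,1)[0],key=cv2.contourArea); rc=cv2.minAreaRect(c); print(rc)
for q in cv2.boxPoints(rc): print(q,onplane(T,q,.012)[:2].round(4))
print("rack knob",onplane(T,(240,286),.038).round(3),"carrier knob",onplane(T,(375,185),.038).round(3))
for n,uv,z in (("B",(392,202),.071),("C",(413,220),.091),("A",(431,239),.097),("D",(448,258),.083)): print(n,onplane(T,uv,z).round(3))
E
```

```text
0.6666666666666666
((225.22923278808594, 236.566162109375), (115.37763214111328, 30.342098236083984), 70.55996704101562)
[191.72308 187.2154 ] [0.6183 0.2853]
[220.33539 177.11694] [0.641  0.2208]
[258.73538 285.91693] [0.3985 0.1315]
[230.12308 296.01538] [0.3763 0.1947]
rack knob [0.401 0.168 0.038] carrier knob [ 0.619 -0.124  0.038]
B [ 0.579 -0.156  0.071]
C [ 0.541 -0.195  0.091]
A [ 0.503 -0.229  0.097]
D [ 0.464 -0.266  0.083]
```

View pics/crop1.png

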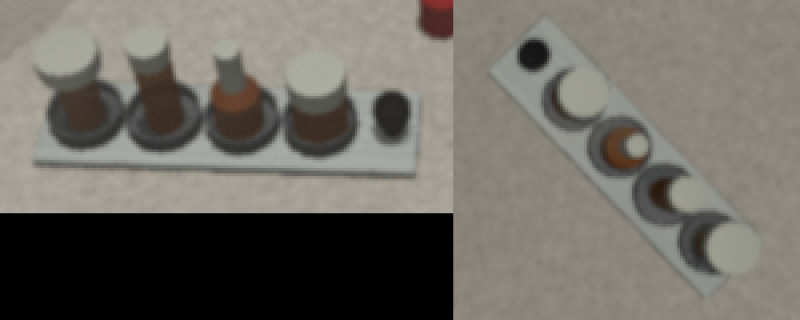

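The crop confirms the order going away from the carrier knob: B (squat), C (neck), A (slim), D (mushroom). Targets on the rack are therefore B at -81, C at -27, A at +27 and D at +81 (next to the knob). Next I'll take a wrist look above the carrier.

```bash
cat >> h.py <<'E'
from scipy.spatial.transform import Rotation as Ro
def inc(p,yaw,st=None):
    """increment (cm, rad, tool axes) to TCP p, tool down, tool y at angle yaw (deg, world)"""
    st=st or telemetry.read_state(); a=np.radians(yaw); y=np.array([np.cos(a),np.sin(a),0]); z=np.array([0,0,-1.])
    Rt=np.c_[np.cross(y,z),y,z]; R=st["tool_rot"]
    return np.round(np.r_[100*R.T@(np.asarray(p)-st["position"]),Ro.from_matrix(R.T@Rt).as_rotvec()],3).tolist()
E
python3 -c "
from h import *
print(inc((.50,-.23,.25),-47.5))"
```

```text
[43.299, -28.484, -2.765, -0.002, -0.001, -0.508]
```

arm_command:
  increments:
    - [1,4,-2.6,-2.8,0,0,-0.05]
    - [1,8,-5.2,-2.8,0,0,-0.1]
    - [1,12,-7.8,-2.8,0,0,-0.15]
    - [1,16,-10.4,-2.8,0,0,-0.2]
    - [1,20,-13,-2.8,0,0,-0.25]
    - [1,24,-15.6,-2.8,0,0,-0.3]
    - [1,28,-18.3,-2.8,0,0,-0.35]
    - [1,32,-21,-2.8,0,0,-0.4]
    - [1,36,-23.6,-2.8,0,0,-0.45]
    - [1,40,-26.2,-2.8,-0.002,-0.001,-0.5]
    - [1,42.5,-28,-2.8,-0.002,-0.001,-0.508]
    - [1,43.3,-28.5,-2.8,-0.002,-0.001,-0.508]
    - [1,43.3,-28.5,-2.8,-0.002,-0.001,-0.508]
    - [1,43.3,-28.5,-2.8,-0.002,-0.001,-0.508]
    - [1,43.3,-28.5,-2.8,-0.002,-0.001,-0.508]

```text
time: 1.6
position: [0.4991, -0.2316, 0.2504]
tool_rot: [[0.739, 0.674, -0.001], [0.674, -0.739, -0.002], [-0.002, 0.001, -1.0]]
contact_force: [0.1, 0.8, 0.9]
opening: 0.087
gripper_force: 0.0
```

```bash
python3 - <<'E'
from h import *
shot("wrist","w1"); s=telemetry.read_state(); print(s["position"],s["tool_rot"].round(4).tolist(),s["time"],s["qd"].round(2))
print(inc((.535,-.198,.25),-47.5))
E
```

```text
[ 0.49915576 -0.23167839  0.25048254] [[0.7388, 0.674, -0.0004], [0.674, -0.7388, -0.0023], [-0.0018, 0.0015, -1.0]] 1.65 [ 0.06 -0.11 -0.12  0.17  0.    0.04]
[4.918, -0.072, 0.039, 0.001, 0.002, -0.002]
```

View pics/w1.png

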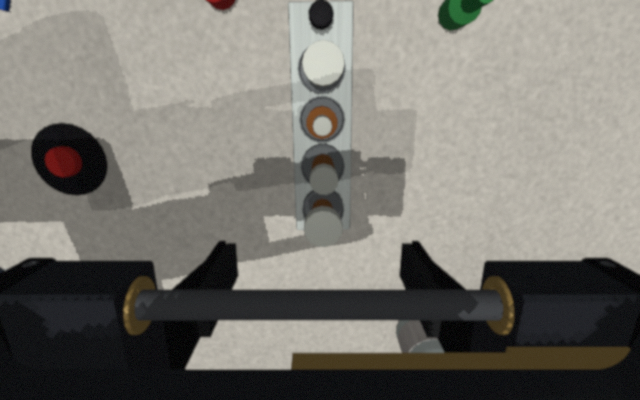

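Wrist view w1 has image up = +tool x. Carrier knob (320,15), caps B (323,63), C (322,126), A (323,180), D (323,222). I'll shift sideways and ahead for a second view to get heights.

arm_command:
  increments:
    - [1,1,2.5,0,0,0,0]
    - [1,2,5,0,0,0,0]
    - [1,3,7.5,0,0,0,0]
    - [1,3,9,0,0,0,0]
    - [1,3,9,0,0,0,0]
    - [1,3,9,0,0,0,0]
    - [1,3,9,0,0,0,0]

```text
time: 2.35
position: [0.5816, -0.2762, 0.2505]
tool_rot: [[0.738, 0.675, -0.001], [0.675, -0.738, -0.001], [-0.002, 0.0, -1.0]]
contact_force: [-0.3, -0.3, -0.0]
opening: 0.0869
gripper_force: 0.0
```

```bash
python3 - <<'E'
from h import *
shot("wrist","w2")
a,_=load("wrist","w1"); b,_=load("wrist","w2")
x=cv2.resize(a[0:250,270:370],None,fx=2.4,fy=2.4,interpolation=3)
y=cv2.resize(b[0:250,130:330],None,fx=2.4,fy=2.4,interpolation=3)
z=np.hstack([x,y]); print(z.shape); cv2.imwrite("pics/c2.png",z[:,:,::-1])
E
```

```text
(600, 720, 3)
```

View pics/c2.png

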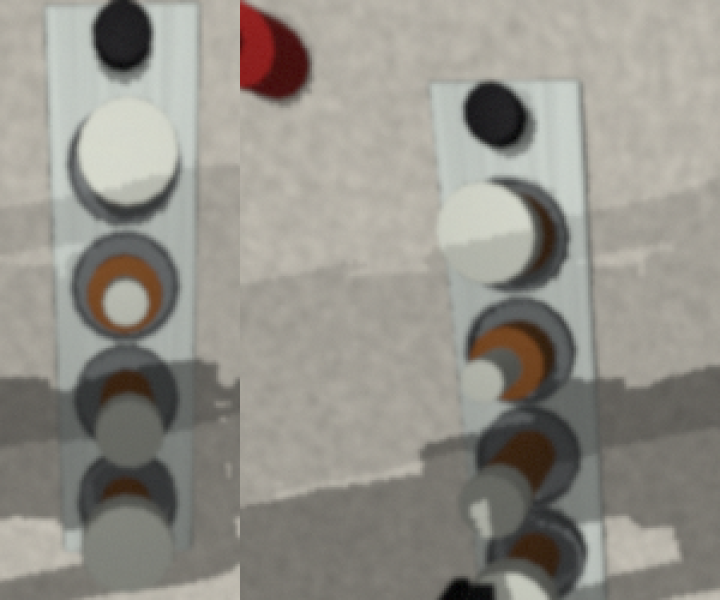

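Readings from the crop (divide by 2.4, plus the offset), w1 then w2 as full-frame pixels. Caps: B (323.3,62.5)/(232.5,97), C (322.5,125.4)/(230.8,158.8), A (323.7,178.8)/(235.5,208.3). Rim C (322.5,119)/(247,146.5), knob (321,14)/(236,48).

```bash
python3 - <<'E'
from h import *
_,C1=load("wrist","w1"); _,C2=load("wrist","w2"); T=cam("top"); S=cam("scene")
p1=lambda u,v:(270+u/2.4,v/2.4); p2=lambda u,v:(130+(u-240)/2.4,v/2.4)
o={"capB":(p1(128,150),p2(486,233)),"capC":(p1(126,301),p2(482,381)),"capA":(p1(129,429),p2(493,500)),
"rimC":(p1(126,286),p2(521,352)),"rimA":(p1(126,397),p2(528,457)),"rimB":(p1(124,170),p2(512,232)),"knob":(p1(123,33),p2(494,115))}
P={}
for k,(a,b) in o.items():
    p,e=tri([(C1,a),(C2,b)]); P[k]=p; print(k,p.round(4),"gap",round(e*1e3,1),"top px",proj(T,p).round(0))
print("capD w1 @.083",onplane(C1,p1(127,545),.083).round(4))
zs={"capB":.071,"capC":.091,"capA":.097,"rimA":.023,"rimB":.023,"rimC":.023,"knob":.038}
Q={k:(onplane(C1,o[k][0],z)+onplane(C2,o[k][1],z))/2 for k,z in zs.items()}
Q["capD"]=onplane(C1,p1(127,545),.083)
y={"capB":81,"capC":27,"capA":-27,"capD":-81,"rimA":-27,"rimB":81,"rimC":27,"knob":131}
X=np.array([Q[k][:2] for k in y]); Y=np.array([y[k] for k in y])/1e3
# rigid 2D fit: p = o + y*(c,s)
A=np.vstack([np.c_[np.ones_like(Y),0*Y,Y,0*Y],np.c_[0*Y,np.ones_like(Y),0*Y,Y]]); s=np.linalg.lstsq(A,np.r_[X[:,0],X[:,1]],rcond=None)[0]
print("origin",s[:2].round(4),"dir",np.degrees(np.arctan2(s[3],s[2])).round(2),"scale",np.hypot(*s[2:]).round(3))
u=s[2:]/np.hypot(*s[2:]); n=[-u[1],u[0]]
for k in y: print(k,Q[k].round(4),((Q[k][:2]-s[:2])@u*1e3-y[k]).round(1),((Q[k][:2]-s[:2])@n*1e3).round(1))
E
```

```text
capB [ 0.5858 -0.1581  0.0697] gap 0.2 top px [393. 199.]
capC [ 0.5436 -0.1957  0.0907] gap 0.3 top px [413. 219.]
capA [ 0.5072 -0.2305  0.092 ] gap 0.2 top px [431. 237.]
rimC [ 0.5451 -0.1954  0.0174] gap 0.2 top px [407. 219.]
rimA [ 0.5057 -0.2316  0.0166] gap 0.0 top px [424. 237.]
rimB [ 0.5838 -0.1579  0.0103] gap 1.8 top px [389. 202.]
knob [ 0.6205 -0.1241  0.0338] gap 0.3 top px [375. 185.]
capD w1 @.083 [ 0.4668 -0.2669  0.083 ]
origin [ 0.5262 -0.2129] dir 42.83 scale 0.983
capB [ 0.5859 -0.1583  0.071 ] -0.1 -0.5
capC [ 0.5436 -0.1957  0.091 ] -2.6 0.8
capA [ 0.5087 -0.23    0.097 ] 2.5 -0.6
capD [ 0.4668 -0.2669  0.083 ] 0.7 0.8
rimA [ 0.5073 -0.231   0.023 ] 0.7 -0.4
rimB [ 0.5843 -0.1591  0.023 ] -1.9 -0.1
rimC [ 0.5459 -0.1955  0.023 ] -0.8 -0.6
knob [ 0.6202 -0.1249  0.038 ] -2.3 0.6
```

```bash
python3 -c "
from h import *
print(inc((.5856,-.1585,.25),-47.2))"
```

```text
[8.218, -8.416, 0.05, 0.0, 0.002, -0.006]
```

arm_command:
  increments:
    - [1,2.5,-2.5,0,0,0.002,-0.006]
    - [1,5,-5,0,0,0.002,-0.006]
    - [1,7.5,-7.5,0,0,0.002,-0.006]
    - [1,8.2,-8.4,0,0,0.002,-0.006]
    - [1,8.2,-8.4,3,0,0.002,-0.006]
    - [1,8.2,-8.4,7,0,0.002,-0.006]
    - [1,8.2,-8.4,11,0,0.002,-0.006]
    - [1,8.2,-8.4,14,0,0.002,-0.006]
    - [1,8.2,-8.4,14,0,0.002,-0.006]
    - [1,8.2,-8.4,14,0,0.002,-0.006]

```text
time: 3.4
position: [0.5867, -0.16, 0.1107]
tool_rot: [[0.733, 0.68, 0.001], [0.68, -0.733, -0.001], [0.0, 0.002, -1.0]]
contact_force: [0.7, -0.4, 0.3]
opening: 0.0868
gripper_force: 0.0
```

```bash
python3 -c "
from h import *
print(inc((.5856,-.1585,.042),-47.2)); shot('wrist','w3')"
```

```text
[0.021, -0.191, 6.873, 0.002, -0.0, 0.0]
```

View pics/w3.png

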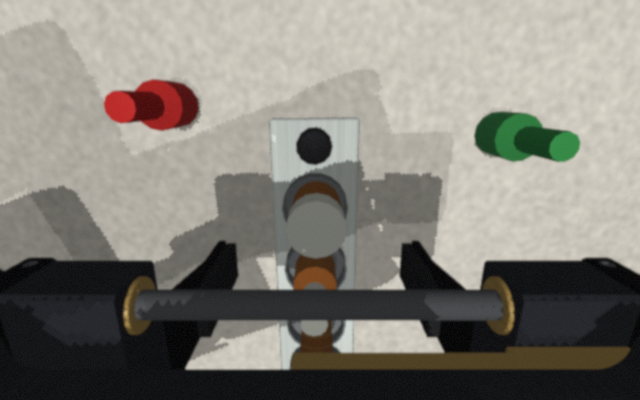

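B cap is at (316,225), between the fingers (238 and 402), and nothing is under the fingertips. Descending and gripping.

arm_command:
  increments:
    - [1,0,-0.1,2,0,0,0]
    - [1,0,-0.1,4,0,0,0]
    - [1,0,-0.1,6,0,0,0]
    - [1,0,-0.1,6.9,0,0,0]
    - [1,0,-0.1,6.9,0,0,0]
    - [1,0,-0.1,6.9,0,0,0]
    - [0.6,0,-0.1,6.9,0,0,0]
    - [0.5,0,-0.1,6.9,0,0,0]
    - [0.4,0,-0.1,6.9,0,0,0]
    - [0.3,0,-0.1,6.9,0,0,0]
    - [0.3,0,-0.1,6.9,0,0,0]
    - [0.3,0,-0.1,6.9,0,0,0]
    - [0.3,0,-0.1,6.9,0,0,0]
    - [0.3,0,-0.1,6.9,0,0,0]
  newtons: 15

```text
time: 4.85
position: [0.586, -0.1588, 0.0413]
tool_rot: [[0.733, 0.68, 0.001], [0.68, -0.733, -0.001], [0.0, 0.002, -1.0]]
contact_force: [-0.3, 0.3, 0.7]
opening: 0.0394
gripper_force: 15.0
```

```bash
python3 -c "
from h import *
s=telemetry.read_state(); print(s['position'],s['opening'],s['gripper_force'],s['contact_force'],s['time'])
_,C=load('wrist','w3'); print(onplane(C,(316,225),.071))
p=s['position'].copy(); p[2]=.2; st=dict(s)
print(inc((.50,.21,.22),-69.7))"
```

```text
[ 0.5860338  -0.15876451  0.04134924] 0.039434587092211655 14.997532521374524 [-0.33946728  0.26793188  0.65349054] 4.85
[ 0.58850831 -0.15542213  0.071     ]
[18.778, -32.861, -17.906, 0.001, -0.001, 0.394]
```

```bash
python3 -c "
from h import *
print(inc((.47,.20,.28),-69.7))"
```

```text
[15.901, -34.159, -23.909, 0.001, -0.001, 0.394]
```

arm_command:
  increments:
    - [0.3,0,0,-1.5,0,0,0]
    - [0.3,0,0,-4.5,0,0,0]
    - [0.3,0,0,-8.5,0,0,0]
    - [0.3,0,0,-12.5,0,0,0]
    - [0.3,0.5,-1,-16.5,0,0,0]
    - [0.3,2,-4,-20,0,0,0.05]
    - [0.3,3.5,-7.5,-22.5,0,0,0.1]
    - [0.3,5.1,-11,-24,0,0,0.15]
    - [0.3,6.8,-14.6,-24,0,0,0.2]
    - [0.3,8.5,-18.2,-24,0,0,0.25]
    - [0.3,10.2,-22,-24,0,0,0.3]
    - [0.3,12,-25.8,-24,0,0,0.35]
    - [0.3,13.8,-29.6,-24,0,0,0.394]
    - [0.3,15,-32.3,-24,0,0,0.394]
    - [0.3,15.7,-33.7,-24,0,0,0.394]
    - [0.3,15.9,-34.1,-24,0,0,0.394]
    - [0.3,15.9,-34.1,-24,0,0,0.394]
    - [0.3,15.9,-34.1,-24,0,0,0.394]

```text
time: 6.65
position: [0.4707, 0.1988, 0.2813]
tool_rot: [[0.938, 0.346, 0.002], [0.346, -0.938, -0.001], [0.002, 0.002, -1.0]]
contact_force: [0.4, -0.7, -0.7]
opening: 0.0392
gripper_force: 15.0
```

```bash
python3 -c "
from h import *
shot('wrist','r1'); print(telemetry.read_state()['position'],telemetry.read_state()['time'])"
```

```text
[0.47080034 0.19865284 0.2811498 ] 6.7
```

View pics/r1.png

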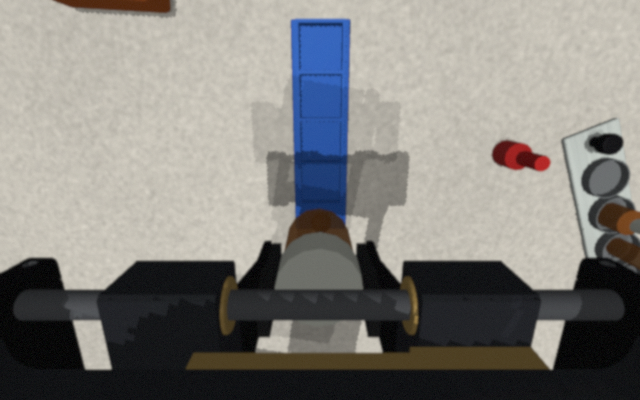

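arm_command:
  increments:
    - [0.3,1,2.5,0,0,0,0]
    - [0.3,2,5,0,0,0,0]
    - [0.3,2.5,6.5,0,0,0,0]
    - [0.3,3,8,0,0,0,0]
    - [0.3,3,8,0,0,0,0]
    - [0.3,3,8,0,0,0,0]
    - [0.3,3,8,0,0,0,0]

```text
time: 7.4
position: [0.5254, 0.1354, 0.2809]
tool_rot: [[0.938, 0.347, 0.001], [0.347, -0.938, -0.0], [0.0, 0.001, -1.0]]
contact_force: [0.3, -0.0, -0.3]
opening: 0.0395
gripper_force: 15.0
```

```bash
python3 - <<'E'
from h import *
shot('wrist','r2'); print(telemetry.read_state()['position'])
a,_=load("wrist","r1"); b,_=load("wrist","r2")
z=np.hstack([cv2.resize(i,None,fx=1.25,fy=1.25,interpolation=3)[:330,l:l+400] for i,l in ((a,200),(b,100))])
cv2.imwrite("pics/c3.png",z[:,:,::-1])
E
```

```text
[0.52547201 0.13557754 0.28102432]
```

View pics/c3.png

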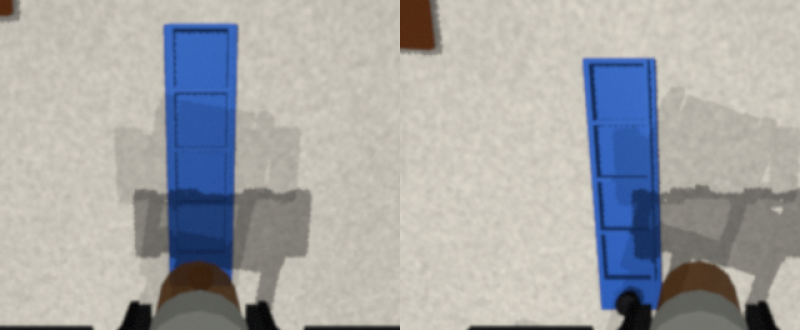

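B is held upright. In c3 the rack's inner wall corners (r1 crop / r2 crop) are left (173,30)/(590,64), (175,92)/(594,123), (176,148)/(598,178) and (178,201)/(602,230). The rack knob is at (627,298) in r2. Triangulating.

```bash
python3 - <<'E'
from h import *
_,C1=load("wrist","r1"); _,C2=load("wrist","r2"); T=cam("top"); S=cam("scene")
p1=lambda u,v:((u+200)/1.25,v/1.25); p2=lambda u,v:((u-400+100)/1.25,v/1.25)
L=[((173,30),(590,64)),((229,30),(650,64)),((175,92),(594,123)),((229,92),(649,121)),((176,148),(598,178)),((227,148),(650,177)),((178,201),(602,230)),((227,201),(653,229)),((164,24),(584,59)),((238,24),(656,58))]
for a,b in L:
    p,e=tri([(C1,p1(*a)),(C2,p2(*b))]); print(a,p.round(4),round(e*1e3,1))
k2=onplane(C2,p2(627,298),.038); print("knob",k2.round(4))
# fine: blue outline per view, far-end corners and long edges
for n,C in (("r1",C1),("r2",C2)):
    im,_=load("wrist",n); hsv=cv2.cvtColor(im,cv2.COLOR_RGB2HSV); m=cv2.inRange(hsv,(100,120,30),(130,255,255))
    rows=[]
    for v in range(25 if n=="r1" else 55,165 if n=="r1" else 220,5):
        c=np.flatnonzero(m[v]); rows.append((v,c.min()-.5,c.max()+.5))
    rows=np.array(rows); f0=np.polyfit(rows[:,0],rows[:,1],1); f1=np.polyfit(rows[:,0],rows[:,2],1)
    top=np.flatnonzero(m.sum(1)>255*20).min()
    print(n,"top row",top,"left",f0.round(3),"right",f1.round(3))
    for z in (.004,.008):
        q=[[onplane(C,(np.polyval(f,v),v),z)[:2] for f in (f0,f1)] for v in (rows[0,0],rows[-1,0])]
        mid=[np.mean(x,0) for x in q]; d=mid[0]-mid[1]; print(z,"width",np.linalg.norm(q[0][0]-q[0][1]).round(4),"mids",np.round(mid,4).tolist(),"dir",np.degrees(np.arctan2(d[1],d[0])).round(2))
E
```

```text
(173, 30) [0.6158 0.277  0.0155] 0.2
(229, 30) [ 0.6378  0.2285 -0.0087] 0.7
(175, 92) [0.5665 0.2577 0.0197] 0.5
(229, 92) [0.5857 0.2097 0.0066] 1.1
(176, 148) [0.5181 0.2394 0.0216] 0.0
(227, 148) [0.5351 0.1919 0.0099] 0.1
(178, 201) [0.4704 0.2201 0.0273] 0.4
(227, 201) [0.4849 0.172  0.0105] 0.4
(164, 24) [0.619  0.2875 0.0029] 0.6
(238, 24) [0.6435 0.2227 0.0029] 0.1
knob [0.4123 0.1732 0.038 ]
r1 top row 20 left [2.40000e-02 2.90609e+02] right [-2.20000e-02  3.49637e+02]
0.004 width 0.068 mids [[0.6254, 0.2539], [0.4755, 0.1982]] dir 20.4
0.008 width 0.0674 mids [[0.6247, 0.2537], [0.4762, 0.1985]] dir 20.4
r2 top row 47 left [7.60000e-02 2.22591e+02] right [2.90000e-02 2.82059e+02]
0.004 width 0.0684 mids [[0.6219, 0.2529], [0.4308, 0.1819]] dir 20.38
0.008 width 0.0678 mids [[0.6218, 0.252], [0.4323, 0.1817]] dir 20.38
```

```bash
cat >> h.py <<'E'
U=np.array([np.cos(np.radians(20.4)),np.sin(np.radians(20.4))]); N=np.array([-U[1],U[0]])
def rack(y,x=0): return (.569-.98*y)*U+(.0195)*N   # y: rack coordinate (m)
E
python3 - <<'E'
from h import *
for n,uv in (("r1",(319,209.6)),("r2",(320,208.8))):
    _,C=load("wrist",n); v=np.load(f"pics/{n}.npy"); R=v[3:].reshape(3,3)
    p=onplane(C,uv,v[2]-.0303); print(n,(R.T@(p-v[:3])*1e3).round(1))
print(rack(-.081), inc(np.r_[rack(-.081),.10],-69.6))
for y in (-.027,.027,.081): print(rack(y))
E
```

```text
r1 [17.8 -0.2 30.3]
r2 [18.3  0.4 30.3]
[0.60091774 0.24428414] [10.84, -7.588, 18.103, 0.001, -0.001, -0.001]
[0.55131678 0.22583771]
[0.50171582 0.20739128]
[0.45211485 0.18894484]
```

arm_command:
  increments:
    - [0.3,2,-1.5,0,0,0,0]
    - [0.3,5,-3.5,1,0,0,0]
    - [0.3,8,-5.6,3,0,0,0]
    - [0.3,10,-7,7,0,0,0]
    - [0.3,10.8,-7.6,11,0,0,0]
    - [0.3,10.8,-7.6,15,0,0,0]
    - [0.3,10.8,-7.6,18,0,0,0]
    - [0.3,10.8,-7.6,20.5,0,0,0]
    - [0.3,10.8,-7.6,21.9,0,0,0]
    - [0.3,10.8,-7.6,21.9,0,0,0]
    - [0.3,10.8,-7.6,21.9,0,0,0]

```text
time: 8.55
position: [0.6021, 0.2439, 0.0629]
tool_rot: [[0.938, 0.347, 0.003], [0.347, -0.938, -0.001], [0.003, 0.001, -1.0]]
contact_force: [0.6, 0.9, -0.3]
opening: 0.0393
gripper_force: 15.0
```

```bash
python3 - <<'E'
from h import *
print(inc(np.r_[rack(-.081),.0385],-69.6))
w,_=shot("wrist","p1"); a,_=shot("scene","p1s")
z=np.hstack([cv2.resize(w[0:200,170:470],None,fx=1.33,fy=2,interpolation=3)[:400,:400],cv2.resize(a[100:200,300:440],(400,286),interpolation=3)[:286].repeat(1,0) if 0 else cv2.copyMakeBorder(cv2.resize(a[100:200,310:430],(400,333),interpolation=3),0,67,0,0,0)])
cv2.imwrite("pics/p1c.png",z[:,:,::-1])
E
```

```text
[-0.105, -0.078, 2.442, 0.001, -0.003, -0.002]
```

View pics/p1c.png

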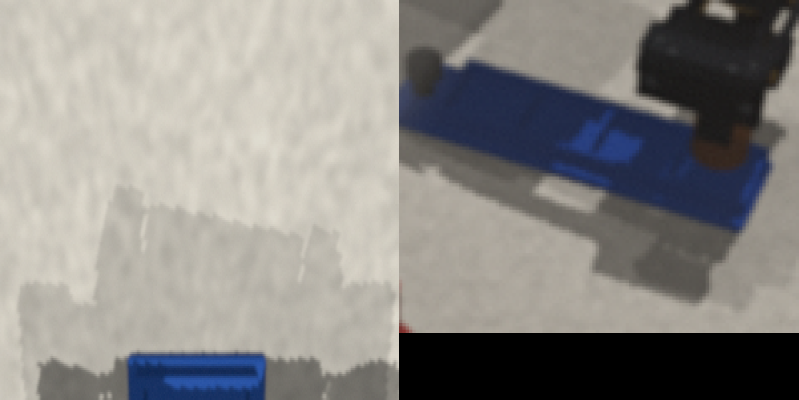

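The rack's far end is centred under the tool (crop cols 128–265, row 354). I'll compute how far ahead the end wall is.

```bash
python3 - <<'E'
from h import *
im,C=load("wrist","p1"); v=np.load("pics/p1.npy"); R=v[3:].reshape(3,3)
hsv=cv2.cvtColor(im,cv2.COLOR_RGB2HSV)
print(hsv[172:205,300,2], hsv[172:205,335,2])
for row,z in ((177,.004),(177,.008),(181,.023),(184,.023),(186,.023)): print(row,z,(R.T@(onplane(C,(317.4,row),z)-v[:3])*1e3).round(1))
E
```

```text
[189 188 184 167 129 114 127 143 157 155 137 109  93  86  90 104 134 157
 166 166 159 139 116 105  99 101  98  98  98  99 101 101 100] [196 195 192 176 140 119 128 145 155 154 137 109  92  88  91 105 134 156
 166 166 155 133 110 101  99 100 100 102 101  99 100  99 101]
177 0.004 [31.3 -1.3 59. ]
177 0.008 [32.2 -1.3 55. ]
181 0.023 [33.1 -1.2 40. ]
184 0.023 [31.2 -1.2 40. ]
186 0.023 [29.9 -1.2 40. ]
```

End wall top (row 190) lies 27 mm ahead, so the vial is centred at -81. Lowering and releasing.

arm_command:
  increments:
    - [0.3,0,-0.1,1,0,0,0]
    - [0.3,0,-0.1,1.8,0,0,0]
    - [0.3,0,-0.1,2.3,0,0,0]
    - [0.3,0,-0.1,2.4,0,0,0]
    - [0.3,0,-0.1,2.4,0,0,0]
    - [0.3,0,-0.1,2.4,0,0,0]
    - [0.5,0,-0.1,2.4,0,0,0]
    - [0.6,0,-0.1,2.4,0,0,0]
    - [0.75,0,-0.1,2.4,0,0,0]
    - [0.75,0,-0.1,2.4,0,0,0]
    - [0.75,0,-0.1,2.4,0,0,0]

```text
time: 9.75
position: [0.6013, 0.2442, 0.038]
tool_rot: [[0.938, 0.346, 0.002], [0.346, -0.938, -0.001], [0.001, 0.001, -1.0]]
contact_force: [-0.6, 0.7, 0.7]
opening: 0.0627
gripper_force: 0.0
```

```bash
python3 - <<'E'
from h import *
s=telemetry.read_state(); print(s["position"],s["opening"],s["time"],s["contact_force"].round(1))
print(inc((.545,-.1955,.22),-47.2))
E
```

```text
[0.6013476  0.24424173 0.03799361] 0.06266960294079588 9.75 [-0.6  0.7  0.7]
[-20.499, 39.325, -18.169, 0.002, -0.001, -0.393]
```

arm_command:
  increments:
    - [0.75,0,0,-2,0,0,0]
    - [0.75,0,0,-6,0,0,0]
    - [0.8,0,0,-10,0,0,0]
    - [1,-1.5,3,-13.5,0,0,-0.05]
    - [1,-3.5,7,-16.5,0,0,-0.1]
    - [1,-5.5,11,-18.2,0,0,-0.15]
    - [1,-7.6,15,-18.2,0,0,-0.2]
    - [1,-9.7,19,-18.2,0,0,-0.25]
    - [1,-12,23,-18.2,0,0,-0.3]
    - [1,-14,27,-18.2,0,0,-0.35]
    - [1,-16.2,31,-18.2,0,0,-0.393]
    - [1,-18.3,35,-18.2,0,0,-0.393]
    - [1,-19.8,38,-18.2,0,0,-0.393]
    - [1,-20.4,39.2,-18.2,0,0,-0.393]
    - [1,-20.5,39.3,-18.2,0,0,-0.393]
    - [1,-20.5,39.3,-18.2,0,0,-0.393]
    - [1,-20.5,39.3,-18.2,0,0,-0.393]

```text
time: 11.45
position: [0.5448, -0.1933, 0.2203]
tool_rot: [[0.733, 0.681, 0.001], [0.681, -0.733, 0.0], [0.001, 0.001, -1.0]]
contact_force: [-0.1, -0.1, -0.6]
opening: 0.0871
gripper_force: 0.0
```

```bash
python3 - <<'E'
from h import *
print(inc((.544,-.1957,.056),-47.2))
w,_=shot("wrist","q1"); a,_=shot("scene","q1s")
z=np.hstack([cv2.resize(w[120:320,220:420],None,fx=2,fy=2,interpolation=3),cv2.copyMakeBorder(cv2.resize(a[90:180,300:430],(400,277),interpolation=3),0,123,0,0,0)])
cv2.imwrite("pics/q1c.png",z[:,:,::-1])
E
```

```text
[-0.236, 0.108, 16.429, 0.001, -0.001, 0.002]
```

View pics/q1c.png

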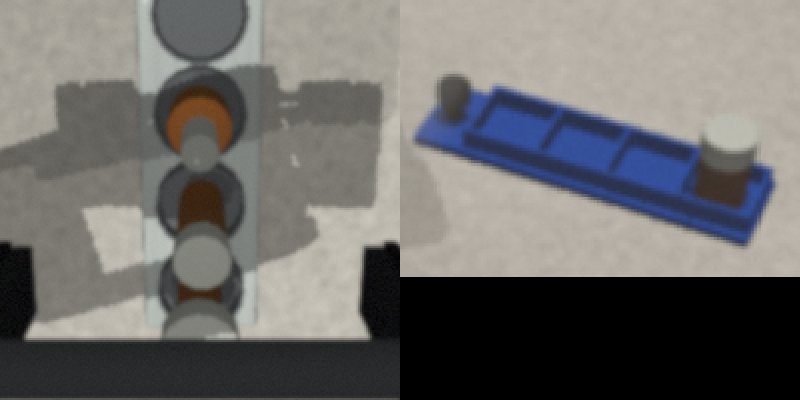

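B stands upright in the end compartment. C's neck top is at (320,196.5), A's cap at (321,250). Refining both from this view.

```bash
python3 - <<'E'
from h import *
_,C=load("wrist","q1"); _,C1=load("wrist","w1")
for n,uv,w,z in (("C",(320,196.5),(322.5,125.4),.091),("A",(321,250),(323.7,178.8),.097)):
    print(n,onplane(C,uv,z).round(4),tri([(C,uv),(C1,w)])[0].round(4),inc(np.r_[onplane(C,uv,z)[:2],.056],-47.2))
E
```

```text
C [ 0.5435 -0.1957  0.091 ] [ 0.5439 -0.1953  0.0927] [-0.269, 0.047, 16.437, 0.001, -0.001, 0.002]
A [ 0.5076 -0.2305  0.097 ] [ 0.5084 -0.2294  0.0998] [-5.272, 0.145, 16.434, 0.001, -0.001, 0.002]
```

arm_command:
  increments:
    - [1,-0.3,0.1,3,0,0,0]
    - [1,-0.3,0.1,7,0,0,0]
    - [1,-0.3,0.1,11,0,0,0]
    - [1,-0.3,0.1,14,0,0,0]
    - [1,-0.3,0.1,16,0,0,0]
    - [1,-0.3,0.1,16.4,0,0,0]
    - [0.8,-0.3,0.1,16.4,0,0,0]
    - [0.6,-0.3,0.1,16.4,0,0,0]
    - [0.45,-0.3,0.1,16.4,0,0,0]
    - [0.35,-0.3,0.1,16.4,0,0,0]
    - [0.25,-0.3,0.1,16.4,0,0,0]
    - [0.15,-0.3,0.1,16.4,0,0,0]
    - [0.1,-0.3,0.1,16.4,0,0,0]
    - [0.1,-0.3,0.1,16.4,0,0,0]
    - [0.1,-0.3,0.1,16.4,0,0,0]
    - [0.1,-0.3,0.1,16.4,0,0,0]
  newtons: 15

```text
time: 13.15
position: [0.5434, -0.1981, 0.0563]
tool_rot: [[0.734, 0.679, 0.001], [0.679, -0.734, -0.001], [0.0, 0.001, -1.0]]
contact_force: [-0.6, -0.6, -0.1]
opening: 0.0176
gripper_force: 14.9
```

```bash
python3 - <<'E'
from h import *
s=telemetry.read_state(); print(s["position"],s["opening"],s["gripper_force"],s["contact_force"].round(1))
print(rack(-.027), inc(np.r_[rack(-.027),.20],-69.6))
E
```

```text
[ 0.54344025 -0.19805445  0.05625267] 0.017552231363027367 14.923711713636294 [-0.6 -0.6 -0.1]
[0.55131678 0.22583771] [29.377, -30.556, -14.402, 0.001, -0.001, 0.391]
```

arm_command:
  increments:
    - [0.1,0,0,-1.5,0,0,0]
    - [0.1,0,0,-4.5,0,0,0]
    - [0.1,0,0,-8.5,0,0,0]
    - [0.1,0.5,-0.5,-12,0,0,0]
    - [0.1,2.4,-2.5,-14.4,0,0,0.05]
    - [0.1,5.3,-5.5,-14.4,0,0,0.1]
    - [0.1,8.2,-8.5,-14.4,0,0,0.15]
    - [0.1,11.1,-11.5,-14.4,0,0,0.2]
    - [0.1,14,-14.5,-14.4,0,0,0.25]
    - [0.1,16.9,-17.5,-14.4,0,0,0.3]
    - [0.1,19.8,-20.5,-14.4,0,0,0.35]
    - [0.1,22.7,-23.5,-14.4,0,0,0.39]
    - [0.1,25.6,-26.5,-14.4,0,0,0.39]
    - [0.1,27.8,-28.8,-14.4,0,0,0.39]
    - [0.1,29,-30.1,-14.4,0,0,0.39]
    - [0.1,29.4,-30.6,-14.4,0,0,0.39]
    - [0.1,29.4,-30.6,-14.4,0,0,0.39]
    - [0.1,29.4,-30.6,-14.4,0,0,0.39]

```text
time: 14.95
position: [0.5511, 0.2254, 0.1998]
tool_rot: [[0.937, 0.349, 0.001], [0.349, -0.937, -0.002], [0.0, 0.002, -1.0]]
contact_force: [-0.1, 0.3, -0.6]
opening: 0.0181
gripper_force: 14.9
```

```bash
python3 - <<'E'
from h import *
im,_=shot("wrist","q2"); s=telemetry.read_state(); print(s["opening"],s["position"])
print(inc(np.r_[rack(-.027),.0535],-69.6))
cv2.imwrite("pics/q2c.png",cv2.resize(im[90:350,180:460],None,fx=2,fy=2,interpolation=3)[:,:,::-1])
E
```

```text
0.01738416234736708 [0.55120248 0.22511335 0.1998847 ]
[0.03, -0.089, 14.638, 0.002, -0.0, -0.0]
```

View pics/q2c.png

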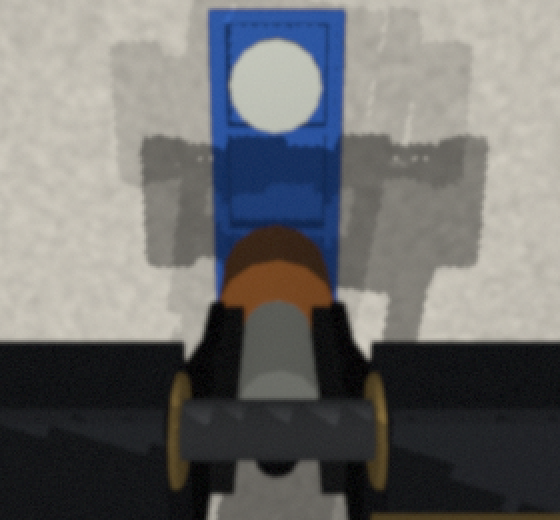

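C hangs straight, foot front edge at (318,203). B's cap at (317.5,133) is centred in its compartment. Checking offsets.

```bash
python3 - <<'E'
from h import *
_,C=load("wrist","q2"); v=np.load("pics/q2.npy"); R=v[3:].reshape(3,3)
print("C front",(R.T@(onplane(C,(318,203),v[2]-.0453)-v[:3])*1e3).round(1))
b=onplane(C,(317.5,133),.068)
print("B",b.round(4),(R.T@(b-v[:3])*1e3).round(1))
for row,z in ((90+126/2,.023),(90+225/2,.023),(90+10/2,.006),(90+10/2,.004)): print(row,z,(R.T@(onplane(C,(317.5,row),z)-v[:3])*1e3).round(1))
E
```

```text
C front [17.2 -0.9 45.3]
B [0.6005 0.2451 0.068 ] [ 53.2  -1.4 131.9]
153.0 0.023 [ 28.9  -1.6 176.8]
202.5 0.023 [-23.4  -1.6 176.8]
95.0 0.006 [ 84.8  -1.6 193.9]
95.0 0.004 [ 84.8  -1.6 195.9]
```

arm_command:
  increments:
    - [0.1,0.1,-0.1,3,0,0,0]
    - [0.1,0.1,-0.1,7,0,0,0]
    - [0.1,0.1,-0.1,10.5,0,0,0]
    - [0.1,0.1,-0.1,12.8,0,0,0]
    - [0.1,0.1,-0.1,14,0,0,0]
    - [0.1,0.1,-0.1,14.6,0,0,0]
    - [0.1,0.1,-0.1,14.6,0,0,0]
    - [0.1,0.1,-0.1,14.6,0,0,0]
    - [0.1,0.1,-0.1,14.6,0,0,0]
    - [0.2,0.1,-0.1,14.6,0,0,0]
    - [0.3,0.1,-0.1,14.6,0,0,0]
    - [0.45,0.1,-0.1,14.6,0,0,0]
    - [0.6,0.1,-0.1,14.6,0,0,0]
    - [0.6,0.1,-0.1,14.6,0,0,0]
    - [0.6,0.1,-0.1,12,0,0,0]
    - [0.6,0.1,-0.1,8,0,0,0]
    - [0.8,0.1,-0.1,4,0,0,0]
    - [1,0.1,-0.1,0,0,0,0]
    - [1,0.1,-0.1,-2,0,0,0]
    - [1,0.1,-0.1,-2,0,0,0]

```text
time: 17.0
position: [0.5541, 0.2282, 0.2239]
tool_rot: [[0.937, 0.349, 0.01], [0.349, -0.937, 0.001], [0.009, 0.003, -1.0]]
contact_force: [-0.5, -0.0, -0.7]
opening: 0.0764
gripper_force: 0.0
```

```bash
python3 - <<'E'
from h import *
s=telemetry.read_state(); print(s["position"],s["opening"],s["time"])
print(inc((.5078,-.2303,.22),-47.2))
im,_=shot("scene","q3s"); im,_=shot("wrist","q3")
E
```

```text
[0.55412389 0.2281894  0.22387204] 0.07637091011781486 17.0
[-20.364, 41.339, 0.302, 0.004, -0.009, -0.39]
```

arm_command:
  increments:
    - [1,-2,4,0,0,0,-0.05]
    - [1,-4,8.2,0,0,0,-0.1]
    - [1,-6,12.4,0,0,0,-0.15]
    - [1,-8.1,16.6,0,0,0,-0.2]
    - [1,-10.2,20.8,0,0,0,-0.25]
    - [1,-12.3,25,0,0,0,-0.3]
    - [1,-14.4,29.2,0,0,0,-0.35]
    - [1,-16.5,33.4,0,0,0,-0.39]
    - [1,-18.4,37.4,0,0,0,-0.39]
    - [1,-19.7,40,0,0,0,-0.39]
    - [1,-20.2,41.1,0,0,0,-0.39]
    - [1,-20.2,41.3,0,0,0,-0.39]
    - [1,-20.2,41.3,0,0,0,-0.39]
    - [1,-20.2,41.3,0,0,0,-0.39]

```text
time: 18.5
position: [0.5066, -0.228, 0.2198]
tool_rot: [[0.733, 0.681, 0.0], [0.681, -0.733, 0.001], [0.001, -0.0, -1.0]]
contact_force: [-0.6, 0.1, 0.6]
opening: 0.0873
gripper_force: 0.0
```

```bash
python3 - <<'E'
from h import *
s=telemetry.read_state(); print(s["position"],s["opening"],s["time"])
print(inc((.5078,-.2303,.066),-47.2))
w,_=shot("wrist","a1"); a,_=load("scene","q3s")
z=np.hstack([cv2.resize(w[120:320,220:420],None,fx=2,fy=2,interpolation=3),cv2.copyMakeBorder(cv2.resize(a[90:180,300:430],(400,277),interpolation=3),0,123,0,0,0)])
cv2.imwrite("pics/a1c.png",z[:,:,::-1])
E
```

```text
[ 0.50658582 -0.22795164  0.21980633] 0.08730029990988585 18.5
[-0.081, 0.26, 15.381, -0.0, -0.001, 0.002]
```

View pics/a1c.png

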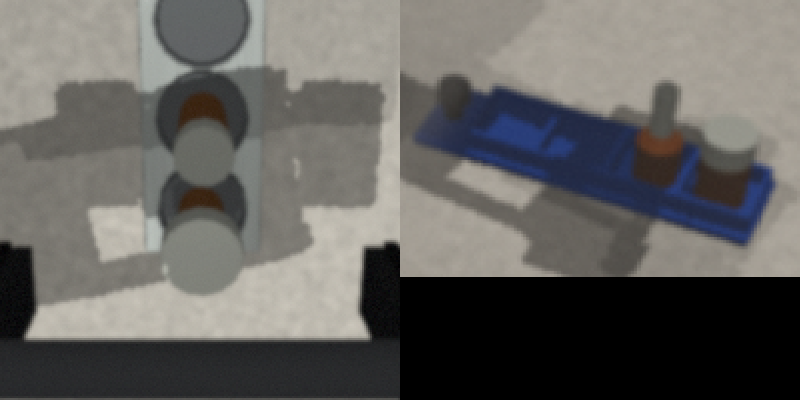

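C stands in its compartment beside B. A's cap is at (321.5,196.5), D's cap at (321.5,247).

```bash
python3 - <<'E'
from h import *
_,C=load("wrist","a1")
for n,uv,z,h in (("A",(321.5,196.5),.097,.066),("D",(321.5,247),.083,.055)):
    p=onplane(C,uv,z); print(n,p.round(4),inc(np.r_[p[:2],h],-47.2))
E
```

```text
A [ 0.5075 -0.2299  0.097 ] [-0.084, 0.182, 15.407, 0.0, -0.001, 0.002]
D [ 0.4673 -0.2676  0.083 ] [-5.597, 0.209, 16.503, 0.0, -0.001, 0.002]
```

arm_command:
  increments:
    - [1,-0.1,0.2,3,0,0,0]
    - [1,-0.1,0.2,7,0,0,0]
    - [1,-0.1,0.2,11,0,0,0]
    - [1,-0.1,0.2,14,0,0,0]
    - [1,-0.1,0.2,15.4,0,0,0]
    - [1,-0.1,0.2,15.4,0,0,0]
    - [0.8,-0.1,0.2,15.4,0,0,0]
    - [0.6,-0.1,0.2,15.4,0,0,0]
    - [0.5,-0.1,0.2,15.4,0,0,0]
    - [0.4,-0.1,0.2,15.4,0,0,0]
    - [0.3,-0.1,0.2,15.4,0,0,0]
    - [0.2,-0.1,0.2,15.4,0,0,0]
    - [0.2,-0.1,0.2,15.4,0,0,0]
    - [0.2,-0.1,0.2,15.4,0,0,0]
    - [0.2,-0.1,0.2,15.4,0,0,0]
  newtons: 15

```text
time: 20.05
position: [0.5076, -0.2322, 0.0663]
tool_rot: [[0.734, 0.679, 0.001], [0.679, -0.734, -0.001], [0.0, 0.001, -1.0]]
contact_force: [-0.7, 0.9, 0.8]
opening: 0.0272
gripper_force: 15.0
```

```bash
python3 - <<'E'
from h import *
s=telemetry.read_state(); print(s["position"],s["opening"],s["gripper_force"])
print(rack(.027), inc(np.r_[rack(.027),.22],-69.6))
E
```

```text
[ 0.50756794 -0.2321967   0.06625939] 0.027232962281521153 14.995996356010437
[0.50171582 0.20739128] [29.437, -32.637, -15.405, 0.001, -0.001, 0.391]
```

arm_command:
  increments:
    - [0.2,0,0,-1.5,0,0,0]
    - [0.2,0,0,-4.5,0,0,0]
    - [0.2,0,0,-8.5,0,0,0]
    - [0.2,0.5,-0.5,-12.5,0,0,0]
    - [0.2,2.3,-2.6,-15.4,0,0,0.05]
    - [0.2,5,-5.6,-15.4,0,0,0.1]
    - [0.2,7.8,-8.7,-15.4,0,0,0.15]
    - [0.2,10.6,-11.8,-15.4,0,0,0.2]
    - [0.2,13.4,-14.9,-15.4,0,0,0.25]
    - [0.2,16.2,-18,-15.4,0,0,0.3]
    - [0.2,19,-21.1,-15.4,0,0,0.35]
    - [0.2,21.8,-24.2,-15.4,0,0,0.39]
    - [0.2,24.6,-27.3,-15.4,0,0,0.39]
    - [0.2,27.2,-30.2,-15.4,0,0,0.39]
    - [0.2,28.8,-32,-15.4,0,0,0.39]
    - [0.2,29.4,-32.6,-15.4,0,0,0.39]
    - [0.2,29.4,-32.6,-15.4,0,0,0.39]
    - [0.2,29.4,-32.6,-15.4,0,0,0.39]

```text
time: 21.85
position: [0.5016, 0.2059, 0.2198]
tool_rot: [[0.937, 0.349, 0.001], [0.349, -0.937, -0.002], [0.0, 0.002, -1.0]]
contact_force: [0.8, -0.2, 0.2]
opening: 0.0272
gripper_force: 15.0
```

```bash
python3 - <<'E'
from h import *
im,C=shot("wrist","a2"); s=telemetry.read_state(); print(s["opening"],s["position"])
print(inc(np.r_[rack(.027),.0635],-69.6))
v=np.load("pics/a2.npy"); R=v[3:].reshape(3,3)
hsv=cv2.cvtColor(im,cv2.COLOR_RGB2HSV); m=cv2.inRange(hsv,(0,0,60),(179,60,255))
bl=cv2.inRange(hsv,(100,100,20),(130,255,255)); rows=np.flatnonzero((bl[:,280:360]>0).sum(1)>15)
print("rack far end row",rows.min(),(R.T@(onplane(C,(318,rows.min()),.005)-v[:3])*1e3).round(1))
cols=[(np.flatnonzero(bl[r]).min()+np.flatnonzero(bl[r]).max())/2 for r in (60,100,140,180) if bl[r].any()]; print("mid cols",cols)
q=[(R.T@(onplane(C,(c,r),.006)-v[:3])*1e3).round(1)[:2] for c,r in zip(cols,(60,100,140,180))]; print(q)
E
```

```text
0.027394879238863534 [0.50171778 0.20557586 0.21981719]
[0.057, -0.198, 15.631, 0.002, -0.0, -0.001]
rack far end row 40 [138.3  -1.2 214.8]
mid cols [np.float64(317.0), np.float64(316.5), np.float64(317.0), np.float64(317.0)]
[array([119.4,  -2.2]), array([79.8, -2.8]), array([37.5, -2.3]), array([-7.9, -2.3])]
```

arm_command:
  increments:
    - [0.2,-0.1,-0.2,3,0,0,0]
    - [0.2,-0.1,-0.2,7,0,0,0]
    - [0.2,-0.1,-0.2,11,0,0,0]
    - [0.2,-0.1,-0.2,13.8,0,0,0]
    - [0.2,-0.1,-0.2,15,0,0,0]
    - [0.2,-0.1,-0.2,15.6,0,0,0]
    - [0.2,-0.1,-0.2,15.6,0,0,0]
    - [0.2,-0.1,-0.2,15.6,0,0,0]
    - [0.2,-0.1,-0.2,15.6,0,0,0]
    - [0.3,-0.1,-0.2,15.6,0,0,0]
    - [0.4,-0.1,-0.2,15.6,0,0,0]
    - [0.5,-0.1,-0.2,15.6,0,0,0]
    - [0.65,-0.1,-0.2,15.6,0,0,0]
    - [0.65,-0.1,-0.2,15.6,0,0,0]
    - [0.65,-0.1,-0.2,13,0,0,0]
    - [0.65,-0.1,-0.2,9,0,0,0]
    - [0.8,-0.1,-0.2,5,0,0,0]
    - [1,-0.1,-0.2,1,0,0,0]
    - [1,-0.1,-0.2,0,0,0,0]
    - [1,-0.1,-0.2,0,0,0,0]

```text
time: 23.9
position: [0.5011, 0.2087, 0.2218]
tool_rot: [[0.937, 0.349, 0.006], [0.349, -0.937, -0.0], [0.006, 0.002, -1.0]]
contact_force: [0.9, -0.2, -1.2]
opening: 0.0804
gripper_force: 0.0
```

```bash
python3 - <<'E'
from h import *
s=telemetry.read_state(); print(s["position"],s["opening"],s["time"])
print(inc((.4673,-.2676,.22),-47.2))
im,_=shot("scene","a3s")
E
```

```text
[0.50112093 0.20868039 0.22178839] 0.08039873696005428 23.9
[-19.812, 43.444, 0.159, 0.003, -0.005, -0.39]
```

arm_command:
  increments:
    - [1,-1.8,4,0,0,0,-0.05]
    - [1,-3.7,8.2,0,0,0,-0.1]
    - [1,-5.6,12.4,0,0,0,-0.15]
    - [1,-7.5,16.6,0,0,0,-0.2]
    - [1,-9.5,20.8,0,0,0,-0.25]
    - [1,-11.4,25,0,0,0,-0.3]
    - [1,-13.3,29.2,0,0,0,-0.35]
    - [1,-15.2,33.4,0,0,0,-0.39]
    - [1,-17.1,37.6,0,0,0,-0.39]
    - [1,-18.8,41.3,0,0,0,-0.39]
    - [1,-19.6,43,0,0,0,-0.39]
    - [1,-19.8,43.4,0,0,0,-0.39]
    - [1,-19.8,43.4,0,0,0,-0.39]
    - [1,-19.8,43.4,0,0,0,-0.39]

```text
time: 25.35
position: [0.4656, -0.2652, 0.2195]
tool_rot: [[0.733, 0.68, -0.0], [0.68, -0.733, 0.002], [0.001, -0.001, -1.0]]
contact_force: [0.4, 1.1, 0.2]
opening: 0.087
gripper_force: 0.0
```

```bash
python3 - <<'E'
from h import *
s=telemetry.read_state(); print(s["position"],s["opening"],s["time"])
w,_=shot("wrist","d1"); a,_=load("scene","a3s"); print(inc((.4671,-.2674,.055),-47.2))
z=np.hstack([cv2.resize(w[120:320,220:420],None,fx=2,fy=2,interpolation=3),cv2.copyMakeBorder(cv2.resize(a[90:180,300:430],(400,277),interpolation=3),0,123,0,0,0)])
cv2.imwrite("pics/d1c.png",z[:,:,::-1])
E
```

```text
[ 0.46563722 -0.26523165  0.21950229] 0.08702023206002667 25.35
[-0.072, 0.252, 16.483, -0.001, -0.001, 0.002]
```

View pics/d1c.png

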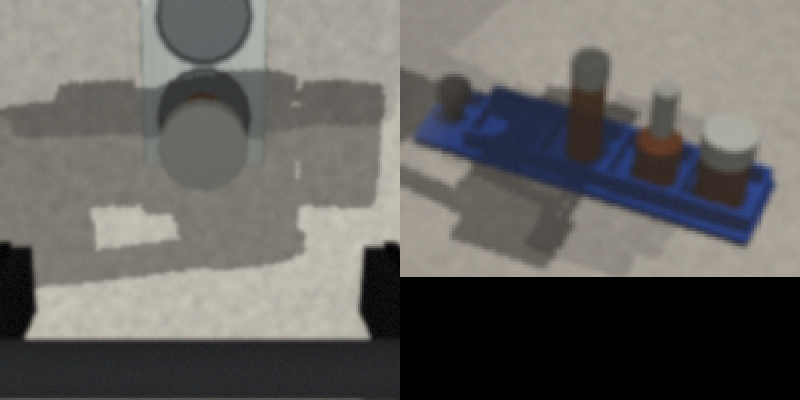

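A stands upright next to C. D's cap is centred at (321.5,194), in line with the estimate. Gripping D.

arm_command:
  increments:
    - [1,-0.1,0.2,3,0,0,0]
    - [1,-0.1,0.2,7,0,0,0]
    - [1,-0.1,0.2,11,0,0,0]
    - [1,-0.1,0.2,14,0,0,0]
    - [1,-0.1,0.2,16,0,0,0]
    - [1,-0.1,0.2,16.5,0,0,0]
    - [1,-0.1,0.2,16.5,0,0,0]
    - [0.7,-0.1,0.2,16.5,0,0,0]
    - [0.6,-0.1,0.2,16.5,0,0,0]
    - [0.5,-0.1,0.2,16.5,0,0,0]
    - [0.4,-0.1,0.2,16.5,0,0,0]
    - [0.35,-0.1,0.2,16.5,0,0,0]
    - [0.35,-0.1,0.2,16.5,0,0,0]
    - [0.35,-0.1,0.2,16.5,0,0,0]
    - [0.35,-0.1,0.2,16.5,0,0,0]
  newtons: 15

```text
time: 26.9
position: [0.467, -0.2697, 0.0554]
tool_rot: [[0.734, 0.679, 0.001], [0.679, -0.734, -0.001], [0.001, 0.002, -1.0]]
contact_force: [-0.1, 1.1, 0.7]
opening: 0.0413
gripper_force: 15.0
```

```bash
python3 - <<'E'
from h import *
s=telemetry.read_state(); print(s["position"],s["opening"],s["gripper_force"])
print(rack(.081), inc(np.r_[rack(.082),.22],-69.6))
E
```

```text
[ 0.46695005 -0.26972465  0.05536288] 0.04128023166020046 14.974015729967505
[0.45211485 0.18894484] [29.983, -34.683, -16.502, 0.001, -0.001, 0.391]
```

arm_command:
  increments:
    - [0.35,0,0,-1.5,0,0,0]
    - [0.35,0,0,-4.5,0,0,0]
    - [0.35,0,0,-8.5,0,0,0]
    - [0.35,0.5,-0.5,-12.5,0,0,0]
    - [0.35,2.3,-2.6,-16.5,0,0,0.05]
    - [0.35,5,-5.7,-16.5,0,0,0.1]
    - [0.35,7.8,-8.9,-16.5,0,0,0.15]
    - [0.35,10.6,-12.2,-16.5,0,0,0.2]
    - [0.35,13.4,-15.5,-16.5,0,0,0.25]
    - [0.35,16.2,-18.8,-16.5,0,0,0.3]
    - [0.35,19,-22,-16.5,0,0,0.35]
    - [0.35,21.8,-25.2,-16.5,0,0,0.39]
    - [0.35,24.6,-28.4,-16.5,0,0,0.39]
    - [0.35,27.4,-31.7,-16.5,0,0,0.39]
    - [0.35,29.2,-33.8,-16.5,0,0,0.39]
    - [0.35,29.9,-34.6,-16.5,0,0,0.39]
    - [0.35,29.9,-34.8,-16.5,0,0,0.39]
    - [0.35,29.9,-34.8,-16.5,0,0,0.39]

```text
time: 28.7
position: [0.4494, 0.1883, 0.2197]
tool_rot: [[0.937, 0.349, 0.001], [0.349, -0.937, -0.002], [0.0, 0.002, -1.0]]
contact_force: [1.2, 0.1, -0.3]
opening: 0.0413
gripper_force: 15.0
```

```bash
python3 - <<'E'
from h import *
im,C=shot("wrist","d2"); s=telemetry.read_state(); print(s["opening"],s["position"])
print(inc(np.r_[rack(.083),.0528],-69.6))
v=np.load("pics/d2.npy"); R=v[3:].reshape(3,3)
hsv=cv2.cvtColor(im,cv2.COLOR_RGB2HSV)
bl=cv2.inRange(hsv,(100,100,20),(130,255,255)); rows=np.flatnonzero((bl[:,280:360]>0).sum(1)>15)
print("far end row",rows.min(),(R.T@(onplane(C,(318,rows.min()),.005)-v[:3])*1e3).round(1))
for r in (30,100,150,190):
    c=np.flatnonzero(bl[r]); m=(c.min()+c.max())/2; print(r,c.min(),c.max(),(R.T@(onplane(C,(m,r),.006)-v[:3])*1e3).round(1)[:2])
w=cv2.resize(im[0:280,180:460],(400,400),interpolation=3); a,_=shot("scene","d2s")
z=np.hstack([w,cv2.copyMakeBorder(cv2.resize(a[70:180,290:430],(400,314),interpolation=3),0,86,0,0,0)]); cv2.imwrite("pics/d2c.png",z[:,:,::-1])
E
```

```text
0.04138337447527441 [0.44963201 0.18788291 0.21973794]
[0.068, -0.042, 16.694, 0.002, -0.0, -0.0]
far end row 0 [174.3  -1.2 214.7]
30 285 352 [147.3  -0.7]
100 287 350 [79.8 -0.6]
150 288 349 [26.5 -0.6]
190 289 348 [-19.8  -0.6]
```

arm_command:
  increments:
    - [0.35,0,0,3,0,0,0]
    - [0.35,0,0,7,0,0,0]
    - [0.35,0,0,11,0,0,0]
    - [0.35,0,0,14.5,0,0,0]
    - [0.35,0,0,16,0,0,0]
    - [0.35,0,0,16.7,0,0,0]
    - [0.35,0,0,16.7,0,0,0]
    - [0.35,0,0,16.7,0,0,0]
    - [0.35,0,0,16.7,0,0,0]
    - [0.5,0,0,16.7,0,0,0]
    - [0.6,0,0,16.7,0,0,0]
    - [0.75,0,0,16.7,0,0,0]
    - [0.85,0,0,16.7,0,0,0]
    - [0.85,0,0,16.7,0,0,0]
    - [0.85,0,0,14.5,0,0,0]
    - [0.85,0,0,10.5,0,0,0]
    - [1,0,0,6.5,0,0,0]
    - [1,0,0,2.5,0,0,0]
    - [1,0,0,0,0,0,0]
    - [1,0,0,0,0,0,0]

```text
time: 30.8
position: [0.4522, 0.1895, 0.2236]
tool_rot: [[0.937, 0.35, 0.01], [0.35, -0.937, 0.001], [0.01, 0.003, -1.0]]
contact_force: [0.6, -0.3, 0.1]
opening: 0.0864
gripper_force: 0.0
```

arm_command:
  increments:
    - [1,0,4,-1,0,0,0]
    - [1,0,8,-3,0,0,0]
    - [1,0,12,-5,0,0,0]
    - [1,0,16,-5,0,0,0]
    - [1,0,20,-5,0,0,0]
    - [1,0,20,-5,0,0,0]
    - [1,0,20,-5,0,0,0]
    - [1,0,20,-5,0,0,0]
    - [1,0,20,-5,0,0,0]

```text
time: 31.7
position: [0.5187, 0.0028, 0.2696]
tool_rot: [[0.936, 0.351, -0.0], [0.351, -0.936, -0.0], [-0.0, 0.0, -1.0]]
contact_force: [0.7, -0.5, 0.8]
opening: 0.087
gripper_force: 0.0
```

```bash
python3 - <<'E'
from h import *
s=telemetry.read_state(); print(s["time"],s["position"],s["contact_force"].round(1))
a,S=shot("scene","fs"); b,T=shot("top","ft")
x=cv2.resize(a[80:180,300:430],(400,308),interpolation=3); y=cv2.resize(b[170:305,180:270],(267,400),interpolation=3)
z=np.hstack([cv2.copyMakeBorder(x,0,92,0,0,0),y]); cv2.imwrite("pics/fc.png",z[:,:,::-1])
for n,y_,h in (("B",-.081,.068),("C",-.027,.088),("A",.027,.094),("D",.081,.08)):
    u=proj(T,np.r_[rack(y_),h]); print(n,"expected in crop",(400+(u[0]-180)*267/90).round(),((u[1]-170)*400/135).round())
E
```

```text
31.7 [0.51870019 0.00277886 0.26957655] [ 0.7 -0.5  0.8]
B expected in crop 466.0 66.0
C expected in crop 483.0 134.0
A expected in crop 506.0 206.0
D expected in crop 536.0 277.0
```

View pics/fc.png

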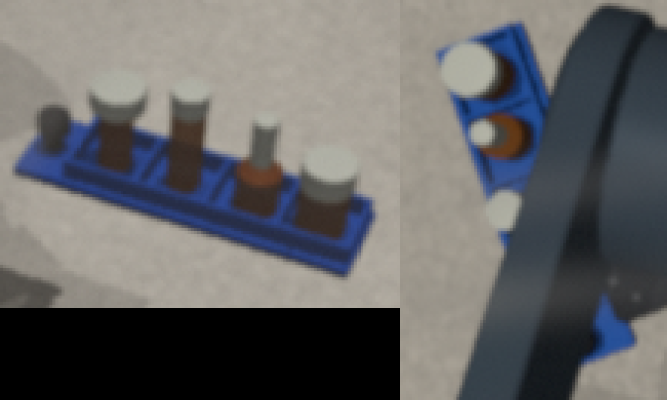

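All four vials stand upright in their own compartments. Reading from the rack knob they are D, A, C, B, and B and C caps in the top view (470,68) and (486,133) match the expected places. Handing in.

```bash
python3 -c "
from bench import r
print(r.finish_job())"
```

```text
the job is handed in; nothing more can be done
None
```

I moved all four vials into the rack in reverse order and handed the job in at about 32 s. The final pictures show them upright and released, in the order D, A, C, B from the rack's knob; the hand-in returned no verdict.

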